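# Put the sanding-drum tray back in the carousel and click to the next tray

### The job

The coarse sanding is done: put the tray of brown sanding drums away in the empty bay at the red pointer of the accessory carousel, its toe hooked under the rim lip and the tray swung down until it sits flat on the deck. Then turn the carousel one click clockwise, seen from above, so that the tray with the green felts comes to the pointer, and let go. Leave the other trays in place and do not disturb the things on the bench.

Things in the scene. Friction and masses are not known exactly. Their poses are not given: they have to be found in the camera images.
- drum_tray: The tray to put away, loose on the bench: white plastic, six dark-brown sanding drums, dark-blue grip bar over its centre divider; about 160 g. Origin: underside, below the middle of the grip; z up, toe end towards -x. Floor 62 mm wide, 4 mm thick, x = -30 to +38 mm, walls 16 mm high around it, drums to 17 mm. With the toe tongue it is 86 mm long (x = -48 to +38 mm).
- toe (a point): Lower front edge of the drum tray's toe, at x = -48 mm, z = 0 of the tray. The toe is a flat tongue, 4 mm thick, 42 mm wide, reaching 18 mm forward of the tray's front wall along its underside.
- tray_grip (a point): Centre of the drum tray's blue grip bar, 59 mm above its underside. The bar is 12 mm thick (tray x), 46 mm long (tray y) and 26 mm high (46 to 72 mm above the underside), on a 4 mm divider. Taken across its thickness, one finger on the toe side and one on the hub side, the tray tilts with the tool.
- stone_tray: A second loose tray on the bench, same shape and size, with six bright orange conical grinding stones (to 20 mm high). Same origin and axes. Still in use: leave it where it lies. It and the drum tray may lie in either of two places.
- organiser: Fixed blue foot of the accessory carousel, a revolving six-bay organiser on the bench, 312 mm across, 125 mm high. Origin: on the bench, on the vertical turning axis. Its -x axis points to the red pointer: a blue post with a red diamond, 178 mm from the axis, 57 mm high, just outside the rim.
- carousel (a joint): Turn of the deck on its foot, rad, 0 at the start, growing CLOCKWISE seen from above. A detent draws it into a notch every 60 degrees (1.047 rad) from 0; about 0.15 N m plus a little drag takes it over to the next; past half way it pulls itself into the next notch and stays there. No end stops.
- bay (a point): Empty bay at the red pointer; turns with the deck. Point on the deck floor, 46 mm over the bench, 100 mm from the axis; z up, -x outward. A seated tray has its origin and axes here. In this frame: flat hub wall 36 mm high at x = +40 mm; rim wall at x = -50; 12 mm high ribs at y = -34 and +34. A seated tray has 2 mm play fore and aft, 3 mm each side. The bay opposite is empty too; four hold trays.
- lip (a point): Lower inner edge of the blue rim lip over the empty bay: x = -38 mm, 13 mm above the deck floor in the bay's frame; the lip is 4 mm thick and overhangs 12 mm inward from the rim wall. Between it and the hub are 78 mm, so a tray goes in only tilted, about 30 degrees, toe down and outward: toe under the lip first, then the hub end swings down.
- hub_grip (a point): Point on the turning axis in the black T-bar on top of the hub, 110 mm over the bench; turns with the deck, axes as the bay's. The bar is 54 mm long (x, pointing to the bay), 14 mm thick (y), 87 to 125 mm over the bench; the hub top below it is 82 mm over the bench.
- felt_tray: Loose tray with six green felt discs, seated in the next bay: it stands to the right of the empty one as seen from the pointer looking to the hub. Same shape as the drum tray. It comes to the pointer when the deck is turned one click clockwise. It must stay seated.
- wheel_tray: Loose tray with pink discs, seated two bays to the right; must stay seated.
- disc_tray: Loose tray with black drums, seated in the bay to the left of the empty one; must stay seated.
- brush_tray: Loose tray with steel brushes on brass stems, seated two bays to the left; must stay seated.
- rotary_tool: Black rotary tool with a green switch, 170 mm long, 44 mm high, lying on the bench; leave alone. Origin under its middle, x along it.
- jar_a: Small grey jar with black cap, 35 mm across, 44 mm high; leave alone. Origin at its foot.
- jar_b: Another such jar; leave alone.
- ornament_a: Round plywood ornament, 90 mm across, 4 mm thick, lying flat; leave alone. Origin at its centre, underside.
- ornament_b: Round plywood ornament, 76 mm across, 4 mm thick; leave alone.
- offcut: Pine offcut 160 x 75 x 32 mm lying on the bench; leave alone. Origin at its centre, underside.

How it is judged:
By the outcome, as a careful person would: the job done as asked, in the order asked, and still so for the second after the job is handed in, with the robot touching nothing.
It also fails if it takes over 62 s, if anything falls off the work surface, if the arm or the gripper's body presses on something with over 40 N, if the wrist force passes 120 N, or if a joint passes its speed limit or range.

### The arm

A 6-joint arm with a two-finger parallel gripper is mounted at the origin on the work surface. World frame = base frame: x ahead of the robot, y to its left, z up, the work surface at z = 0. Lengths are in mm, angles in rad, forces in N, time in s.
With the tool pointing down it reaches from about 425 to 950 mm from the base axis. Payload 14.7 kg.
Tool frame: the origin (TCP) lies at the very end of the fingers, on their centre line; the grasp point (between the pads) lies 19 mm behind it; z points along the fingers, y is the line along which they close (so a half turn about z gives the same grasp; the last joint's range is limited). The gripper opens to 85 mm and grips with 20 to 120 N. Pads are 22 mm wide; open, the fingers measure 114 mm over their backs; the gripper's body (76 mm by 85 mm) begins 54 mm behind the grasp point. The pads swing forward as they close: fully open they stand 13 mm farther back than shut.
Start: joints at [1.066, 0.48, 1.596, -0, 1.065, -0.047], TCP at [287.26, 583.073, 231.297] pointing down, gripper open.
Joint ranges: [-2.75, 2.75], [-0.82, 2.05], [0.23, 2.67], [-1.56, 4.7], [0.09, 2.69], [-2.92, 2.92]. Speed limits (rad/s): [1.89, 1.89, 2.39, 3.01, 3.01, 3.01].

### API

Orientations are given as a unit quaternion [x, y, z, w].
In Python, from rig import arm, vision, job gives the robot as it stands. The module is installed in compiled form; this text tells all that it offers.
- The arm moves only by the shell command python3 -m crank 'ROWS' [OPENING] [FORCE]. ROWS is JSON, a list of rows, each a list of 4 numbers: the shift along the tool's x, y, z in mm, then the turn about the tool's z in rad. In form: [[x, y, z, spin], ...]. A call has 1 to 12 rows; each row is the pose to reach, as a shift and turn from the pose commanded when the call began, along the tool's axes at that moment; what a row does not reach only later rows make up. A row lasts 1/8 s, in which the tool goes at most 62.5 mm and 10.7 degrees, less where a joint would pass 70% of its speed; a pose out of reach is approached as far as the arm can. A call with a gripper value outside its range is refused whole. OPENING is the closure, from 0 (fully open) to 1 (shut), set as the call begins (- or left out, the last holds). The fingers move at their own pace and stop on an object; FORCE is the grip in N (left out, the last holds). Time passes only in rows, so rows that repeat a pose let the fingers close. It gives the time, the measured TCP pose, the force, the opening and the grip force at its end, in the units of the state.
- arm.sense(): the state, without advancing time (a new reading comes with each control period).
- vision.capture(name): name is "scene" or "side" or "wrist"; returns a dict with "frame" (400x640x3 uint8, red, green, blue), "range_z" (400x640 float32, mm along the optical axis (not along the pixel's ray), 0 where there is no reading), "K" (3x3 intrinsics, pixels), "R" (3x3) and "t" (3): a world point X has camera coordinates R X + t. Camera axes: x right, y down, z forward; pixel columns grow to the right and rows downward; lengths in mm; the calibration is good to about 2 mm. The wrist camera is an equidistant fisheye: a pixel r from the principal point sees the ray r / f radians off the axis. A picture is of the moment at which its call begins.
- job.sign_off(): hands the job in; it is judged then, once.
The state is a dict: "time_s": time; "joints": joint angles; "qd": joint speeds; "tau": joint torques, N m; "position": TCP position; "eef_rot": TCP orientation; "ft_force": force on the tool from outside, world axes, zero at the start; "wrist_torque": the same for the moment, N m; "finger_gap": finger opening in mm; "finger_force": force on a finger pad.
Only numpy, scipy, OpenCV 4.12 (cv2) and the standard library are available. Lean on these libraries where they do the work, as an engineer would, in place of code of your own. Each camera call takes 0.05 s, during which the arm holds its last target. There are 200 camera calls.

## Working session

There is one attempt and no reset: what is moved stays moved. The work goes in short steps, Python scripts to look and compute and a shell command to move; the robot and the scene stay as the last step left them, time stands still between calls to the robot, and variables do not carry over. Pictures are saved under pics/ and viewed, at most 10 in all, crops included, and the job is handed in when it is done.

```bash
mkdir -p pics; ls; python3 - <<'E'
from rig import arm, vision
import cv2, numpy as np
s=arm.sense(); print({k:np.round(v,3).tolist() for k,v in s.items()})
for n in ["scene","side"]:
    c=vision.capture(n); cv2.imwrite(f"pics/{n}0.png",c["frame"][:,:,::-1]); np.savez(f"{n}0.npz",**c)
    print(n,c["K"].tolist(),c["R"].round(3).tolist(),c["t"].round(1).tolist(), (-c["R"].T@c["t"]).round())
E
```

```text
pics
{'time_s': 0.0, 'joints': [1.066, 0.481, 1.597, -0.0, 1.065, -0.047], 'qd': [-0.001, -0.002, 0.002, 0.0, -0.0, -0.001], 'tau': [-0.0, -95.064, -43.019, 0.0, 0.012, 0.0], 'position': [287.083, 582.702, 230.674], 'eef_rot': [0.227, 0.974, -0.001, -0.0], 'ft_force': [-0.509, 0.368, -0.213], 'wrist_torque': [-0.06, 0.01, -0.011], 'finger_force': 0.0, 'finger_gap': 85.397}
scene [[405.38394554768576, 0.0, 314.1650553837303], [0.0, 405.38394554768576, 198.11726703029495], [0.0, 0.0, 1.0]] [[-0.88, 0.474, 0.023], [0.293, 0.58, -0.76], [-0.373, -0.663, -0.649]] [470.7, -113.7, 1437.7] [984. 796. 837.]
side [[440.9038995541113, 0.0, 315.04441451016436], [0.0, 440.9038995541113, 200.1247309071978], [0.0, 0.0, 1.0]] [[0.769, -0.639, -0.018], [-0.463, -0.538, -0.705], [0.441, 0.55, -0.709]] [-400.6, 329.4, 1403.5] [-158. -851. 1220.]
```

View pics/scene0.png

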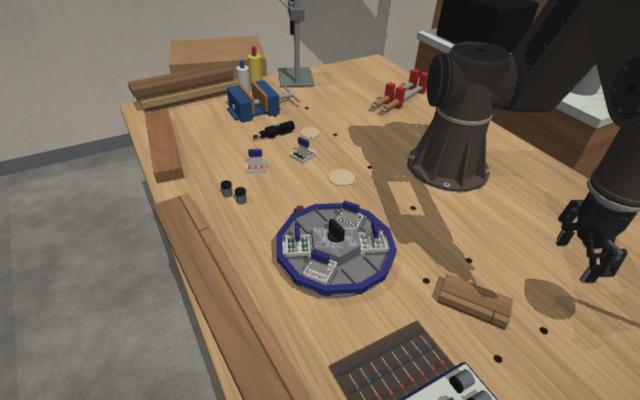

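View pics/side0.png

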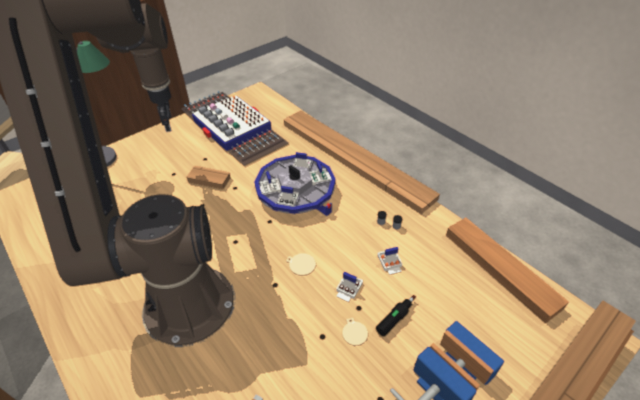

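The scene view shows the carousel at about (336,245), with the red pointer at (299,208). The loose trays are at (303,150), apparently drums, and (256,162), reddish stones. In the side view they are at (349,287) and (390,260).

```bash
cat > h.py <<'E'
import numpy as np, cv2
def cloud(c,fish=False):
    z=c["range_z"].astype(float); v,u=np.indices(z.shape); K=c["K"]
    a=(u-K[0,2])/K[0,0]; b=(v-K[1,2])/K[1,1]
    if fish:
        r=np.hypot(a,b)+1e-9; k=np.tan(np.minimum(r,1.45))/r; a=a*k; b=b*k
    P=np.stack([a*z,b*z,z],-1); W=(P-c["t"])@c["R"]
    W[z<=0]=np.nan
    return W
def hsv(c): return cv2.cvtColor(c["frame"],cv2.COLOR_RGB2HSV)
E
python3 - <<'E'
from h import *
import cv2
for n,boxes in [("scene",dict(drum=(285,130,320,168),stone=(240,143,272,178))),("side",dict(drum=(330,268,368,304),stone=(374,244,408,276)))]:
    c=dict(np.load(n+"0.npz")); W=cloud(c); H=hsv(c); F=c["frame"]
    for k,(a,b,d,e) in boxes.items():
        w=W[b:e,a:d].reshape(-1,3); h=H[b:e,a:d].reshape(-1,3)
        ok=np.isfinite(w[:,0])
        blue=ok&(h[:,0]>105)&(h[:,0]<135)&(h[:,1]>110)&(w[:,2]>35)
        wh=ok&(h[:,1]<60)&(h[:,2]>110)&(w[:,2]<40)
        for nm,m in (("blue",blue),("white",wh)):
            p=w[m]; 
            if len(p)<5: print(n,k,nm,len(p));continue
            r=cv2.minAreaRect(p[:,:2].astype(np.float32)); print(n,k,nm,len(p),p.mean(0).round(1),p.min(0).round(),p.max(0).round(),r)
    red=((H[...,0]<8)|(H[...,0]>172))&(H[...,1]>150)
    p=W[red&(W[...,2]>25)&(W[...,2]<75)]; p=p[np.isfinite(p[:,0])]
    cb=(H[...,0]>110)&(H[...,0]<130)&(H[...,1]>120)&(W[...,2]>40)&(W[...,2]<80)
    box=(slice(195,300),slice(265,405)) if n=="scene" else (slice(145,225),slice(245,345))
    m=np.zeros(cb.shape,bool); m[box]=1
    q=W[cb&m]; (cx,cy),R=cv2.minEnclosingCircle(q[:,:2].astype(np.float32)); print(n,"ring",cx,cy,R,len(q))
    pr=W[m&red&(W[...,2]>20)&(W[...,2]<75)]; print("red",len(pr),pr.mean(0), np.degrees(np.arctan2(*(pr.mean(0)[:2]-[cx,cy])[::-1])))
    bl=W[m&(W[...,2]>95)&(W[...,2]<135)]; r=cv2.minAreaRect(bl[:,:2].astype(np.float32)); print("Tbar",len(bl),bl.mean(0),r)
# montage zoom
a=dict(np.load("scene0.npz"))["frame"]; b=dict(np.load("side0.npz"))["frame"]
z=lambda f,x,y,w,h,s:cv2.resize(f[y:y+h,x:x+w],None,fx=s,fy=s,interpolation=cv2.INTER_CUBIC)
im=np.hstack([z(a,235,130,160,150,2.5),z(b,250,150,160,150,2.5)])
cv2.imwrite("pics/m.png",im[:,:,::-1])
E
```

```text
scene drum blue 55 [ 430.8 -278.2   63.9] [ 421. -300.   49.] [ 441. -258.   74.] ((429.92266845703125, -279.9177551269531), (13.380331039428711, 42.17892837524414), 18.7469539642334)
scene drum white 223 [ 432.1 -276.7   13. ] [ 360. -398.   -3.] [ 475. -238.   36.] ((407.36126708984375, -309.7259521484375), (162.6782989501953, 89.31185150146484), 42.89820098876953)
scene stone blue 72 [ 607.2 -291.9   63.2] [ 589. -305.   51.] [ 625. -282.   74.] ((607.1139526367188, -292.8113708496094), (13.349050521850586, 38.11269760131836), 65.07513427734375)
scene stone white 228 [ 609.5 -285.1   15.4] [ 559. -348.   -5.] [ 647. -245.   40.] ((603.6992797851562, -301.2994079589844), (98.21826171875, 65.7916030883789), 64.53646850585938)
scene ring 575.4037475585938 174.4476318359375 169.4931182861328 1784
red 17 [594.57393531  11.58073266  51.83260391] -83.28690978534044
Tbar 721 [577.57535306 194.07355517 111.87788303] ((573.330322265625, 187.72933959960938), (204.59043884277344, 141.5677490234375), 6.064181804656982)
side drum blue 60 [ 423.2 -288.6   67.8] [ 414. -308.   52.] [ 434. -267.  
[... 244 characters left out ...]
704345703, 73.91349029541016), 27.408918380737305)
side stone blue 50 [ 598.  -300.9   67.7] [ 581. -310.   53.] [ 619. -288.   76.] ((599.2321166992188, -300.7578125), (13.383618354797363, 38.198326110839844), 63.38433837890625)
side stone white 275 [ 595.6 -306.8   12.1] [ 563. -348.   -5.] [ 666. -245.   39.] ((608.5245971679688, -294.421630859375), (111.6304931640625, 71.19244384765625), 62.298255920410156)
side ring 571.4616088867188 170.12771606445312 165.73072814941406 619
red 10 [589.95922816   3.93316049  51.46977058] -83.64906165231491
Tbar 338 [565.76180997 175.08990052 111.7494421 ] ((572.0693359375, 180.9219970703125), (205.64686584472656, 145.4034881591797), 7.3928327560424805)
```

View pics/m.png

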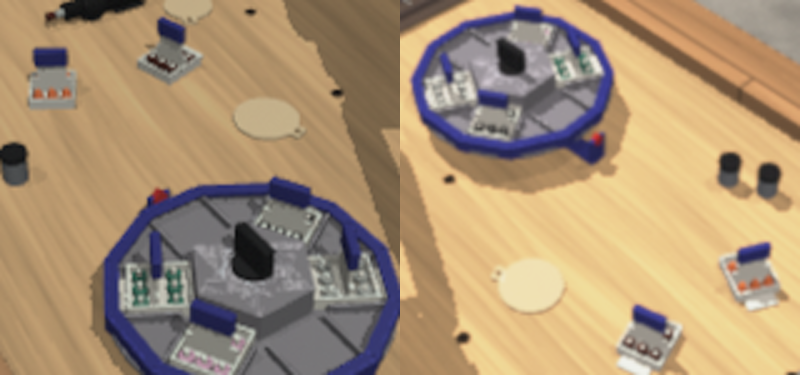

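The drum tray's grip is near (427,-283), tray +x heading about 20°. The carousel axis is near (573,183) and the pointer at about -83.5°. The tool can't be tilted, so I'll grip the bar at its ends, which lets the tray pivot, and tilt it by resting its hub end on the hub top. First I'll get a wrist view over the carousel, on the way.

```bash
cat >> h.py <<'E'
def shift(T,head):
    """rows value to reach TCP T with tool-y heading (deg), from commanded~measured pose"""
    from rig import arm; from scipy.spatial.transform import Rotation as Ro
    s=arm.sense(); R=Ro.from_quat(s["eef_rot"]).as_matrix()
    h=np.degrees(np.arctan2(R[1,1],R[0,1])); d=(h-head+180)%360-180
    print("pos",np.round(s["position"],1),"yhead",round(h,1),"tilt",R[:,2].round(3),"-> row",(R.T@(np.array(T)-s["position"])).round(1),round(np.radians(d),3), "F",s["ft_force"].round(1),"gap",round(s["finger_gap"],1),round(s["finger_force"],1),"t",s["time_s"])
E
python3 -c "
from h import *
shift([550,110,300],6.5)"
python3 -m crank '[[-50,-33,-20,0.15],[-100,-66,-40,0.3],[-150,-99,-60,0.45],[-200,-132,-70,0.6],[-250,-165,-70,0.75],[-300,-198,-70,0.9],[-350,-231,-70,1],[-400,-264,-70,1],[-445,-292,-70,1],[-445,-292,-70,1],[-445,-292,-70,1]]' 0 20
cat > look.py <<'E'
import sys; from rig import vision; from h import *
n=sys.argv[1]; c=vision.capture("wrist"); np.savez(n+".npz",**c); cv2.imwrite(f"pics/{n}.png",c["frame"][:,:,::-1])
W=cloud(c,True); print(c["K"][0], np.nanpercentile(W[...,2],[5,50,95]).round(1))
E
python3 look.py w1
```

```text
pos [287.1 582.8 230.8] yhead 63.8 tilt [-0.    -0.001 -1.   ] -> row [-444.8 -308.   -69. ] 1.0 F [-0.7  0.5 -0.4] gap 85.2 0.0 t 0.1
time_s: 1.48
position: [557.0, 124.4, 300.9]
eef_rot: [0.666, 0.746, -0.0, -0.0]
ft_force: [0.4, -0.4, -0.6]
finger_gap: 84.9
finger_force: 0.0
[309.70691629   0.         321.59371607] [-748.6    1.3  396.9]
```

View pics/w1.png

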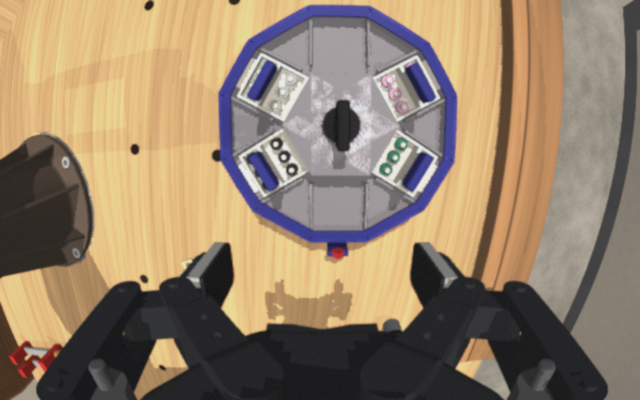

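The wrist view shows the whole carousel. The T-bar is at (342,125), the empty bay at (338,205) and the red pointer at (338,252); felts are right of the bay and black drums left, as described.

```bash
python3 - <<'E'
from h import *
c=dict(np.load("w1.npz")); W=cloud(c,True); H=hsv(c); v,u=np.indices(H.shape[:2])
b=(u>310)&(u<370)&(v>85)&(v<165)&(W[...,2]>112)&(W[...,2]<140)
p=W[b]; print("Tbar",len(p),p.mean(0).round(1),cv2.minAreaRect(p[:,:2].astype(np.float32)))
m=(H[...,0]>110)&(H[...,0]<130)&(H[...,1]>130)&(W[...,2]>48)&(W[...,2]<72)&(v<245)&(u>205)&(u<470)
q=W[m]; q=q[np.hypot(*(q[:,:2]-p.mean(0)[:2]).T)>135]
print("ring z",np.percentile(q[:,2],[5,50,95]).round(1),cv2.minEnclosingCircle(q[:,:2].astype(np.float32)),cv2.minAreaRect(q[:,:2].astype(np.float32)))
red=((H[...,0]<8)|(H[...,0]>172))&(H[...,1]>150)&(v>235)&(v<262)&(u>320)&(u<355)
r=W[red]; print("red",r.mean(0).round(1),len(r))
C=np.array(cv2.minEnclosingCircle(q[:,:2].astype(np.float32))[0]); d=r.mean(0)[:2]-C; print(np.hypot(*d),np.degrees(np.arctan2(d[1],d[0])))
for nm,(a,bb,cc,dd) in dict(felt=(400,150,437,192),disc=(245,150,280,192),wheel=(403,60,440,105),brush=(245,55,277,100)).items():
    mm=(u>a)&(u<cc)&(v>bb)&(v<dd)&(W[...,2]>108)&(W[...,2]<126); s=W[mm]; print(nm,len(s),s.mean(0).round(1))
E
```

```text
Tbar 705 [572.8 185.  124.4] ((573.07080078125, 184.8286590576172), (14.662175178527832, 53.231544494628906), 7.198144435882568)
ring z [61.6 62.9 64.2] ((572.4583740234375, 184.20217895507812), 156.29425048828125) ((572.7217407226562, 183.91783142089844), (301.3362731933594, 303.59564208984375), 66.55390930175781)
red [592.7   9.1  50.2] 97
176.26087261629124 -83.4160013627075
felt 475 [663.3 144.9 116.4]
disc 488 [493.4 125.9 116.8]
wheel 493 [652.1 242.7 116.5]
brush 512 [482.5 223.6 116.8]
```

```bash
python3 -c "
from h import *
shift([371,-303,240],-70)"
```

```text
pos [556.8 125.  301. ] yhead 6.5 tilt [-0.001  0.    -1.   ] -> row [-404.3 -232.9   61.1] 1.335 F [1.1 0.2 0.4] gap 85.6 0.0 t 1.525
```

```bash
python3 -m crank '[[-50,-28,0,0.16],[-100,-56,0,0.32],[-150,-84,0,0.48],[-200,-112,0,0.64],[-250,-140,0,0.8],[-300,-170,10,0.96],[-350,-200,30,1.12],[-400,-232,50,1.28],[-404,-233,61,1.335],[-404,-233,61,1.335],[-404,-233,61,1.335]]'; python3 look.py w2
```

```text
time_s: 2.9
position: [372.1, -302.3, 240.8]
eef_rot: [0.985, 0.175, 0.0, 0.0]
ft_force: [0.0, -0.3, -0.2]
finger_gap: 85.1
finger_force: 0.0
[309.70691629   0.         321.59371607] [ -1.4   0.5 336.8]
```

View pics/w2.png

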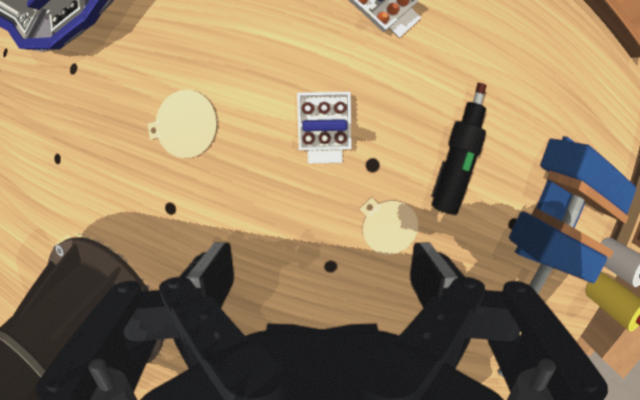

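The brown-drum tray is at (325,122), with its toe at (325,157) towards the robot. The orange-stone tray is at the top (395,10).

```bash
python3 - <<'E'
from h import *
c=dict(np.load("w2.npz")); W=cloud(c,True); H=hsv(c); v,u=np.indices(H.shape[:2])
m=(u>290)&(u<360)&(v>85)&(v<170)
b=m&(H[...,0]>108)&(H[...,0]<132)&(H[...,1]>110)&(W[...,2]>60)&(W[...,2]<80)
p=W[b]; print(len(p),p.mean(0).round(1),np.percentile(p[:,2],[5,95]),cv2.minAreaRect(p[:,:2].astype(np.float32)))
t=m&(W[...,2]>9)&(W[...,2]<24); print(cv2.minAreaRect(W[t][:,:2].astype(np.float32)))
x,y=cv2.minAreaRect(p[:,:2].astype(np.float32))[0]
shift([p[:,0].mean(),p[:,1].mean(),100],-70)
E
```

```text
395 [ 427.5 -284.3   71.9] [70.50464687 73.2000347 ] ((427.2488708496094, -284.8262634277344), (9.22575569152832, 43.04063034057617), 20.2149600982666)
((431.26434326171875, -283.059814453125), (67.83373260498047, 62.183509826660156), 21.66399574279785)
pos [ 372.2 -302.4  240.9] yhead -69.8 tilt [ 0.001 -0.    -1.   ] -> row [ 58.   2. 141.] 0.003 F [-0.3 -0.5 -0.2] gap 85.4 0.0 t 2.95
```

```bash
python3 -m crank '[[30,1,50,-0.01],[58,2,80,-0.01],[58,2,120,-0.01],[58,2,150,-0.01],[58,2,175,-0.01],[58,2,190,-0.01],[58,2,199,-0.01],[58,2,199,-0.01],[58,2,199,-0.01]]' && python3 -m crank '[[0,0,0,0],[0,0,0,0],[0,0,0,0],[0,0,0,0],[0,0,0,0],[0,0,0,0]]' 1 25
```

```text
time_s: 4.08
position: [427.0, -285.6, 42.0]
eef_rot: [0.984, 0.179, 0.0, 0.0]
ft_force: [-0.1, -0.9, 0.8]
finger_gap: 85.5
finger_force: 0.0
time_s: 4.82
position: [426.8, -285.4, 41.7]
eef_rot: [0.984, 0.178, 0.0, 0.0]
ft_force: [-1.1, 0.4, 7.3]
finger_gap: 45.6
finger_force: 24.9
```

```bash
python3 -m crank '[[0,0,-20,0],[0,0,-50,0],[0,0,-90,0],[0,0,-130,0],[0,0,-150,0],[0,0,-150,0]]'; python3 -c "
from h import *
shift([583.5,93,190],6.7)"
```

```text
time_s: 5.58
position: [427.2, -285.8, 192.6]
eef_rot: [0.984, 0.178, 0.001, 0.001]
ft_force: [-1.1, 0.8, -1.3]
finger_gap: 45.8
finger_force: 26.9
pos [ 427.2 -285.8  192.6] yhead -69.4 tilt [ 0.002 -0.002 -1.   ] -> row [ 279.3 -299.8    2.3] -1.329 F [-1.1  0.8 -1.3] gap 45.8 26.9 t 5.575
```

```bash
python3 -m crank '[[30,-33,0,-0.15],[60,-66,0,-0.3],[90,-99,0,-0.45],[120,-130,0,-0.6],[150,-160,0,-0.75],[180,-190,0,-0.9],[210,-225,0,-1.05],[240,-260,0,-1.2],[265,-285,0,-1.329],[279,-300,0,-1.329],[279,-300,0,-1.329],[279,-300,0,-1.329]]'; python3 look.py w3;python3 -c "
from h import *
shift([583.5,93,190],6.7)"
```

```text
time_s: 7.08
position: [581.8, 92.7, 190.7]
eef_rot: [0.665, 0.747, -0.001, -0.0]
ft_force: [0.2, -0.1, -0.5]
finger_gap: 45.6
finger_force: 26.9
[309.70691629   0.         321.59371607] [-689.    35.8  287.1]
pos [581.9  92.6 191. ] yhead 6.6 tilt [-0.001 -0.    -1.   ] -> row [0.3 1.6 1. ] -0.002 F [ 0.8 -1.1 -1.5] gap 45.6 26.9 t 7.125
```

View pics/w3.png

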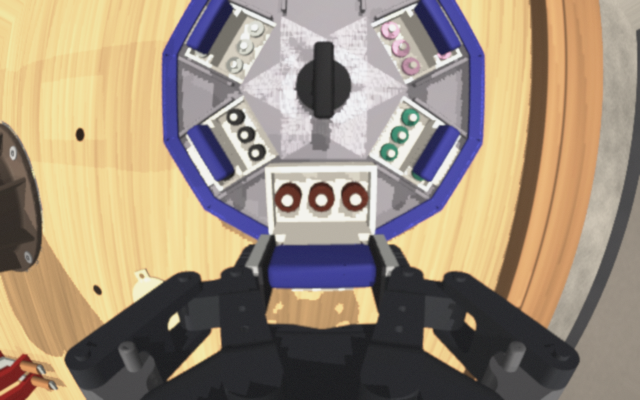

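The tray is held level between the fingers, its hub edge at row 168 (columns 266–375), pointing at the hub and lined up with it. I'll measure that edge in the bay frame.

```bash
cat > held.py <<'E'
import sys; from h import *
def bayf(W):
    C=np.array([572.7,184.4,46]); a=np.radians(96.7); ex=np.array([np.cos(a),np.sin(a),0]); ey=np.array([-np.sin(a),np.cos(a),0])
    d=W-C+0; return np.stack([d@ex+100,d@ey,d[...,2]],-1)
c=dict(np.load(sys.argv[1]+".npz")); B=bayf(cloud(c,True)); H=hsv(c); v,u=np.indices(H.shape[:2])
u0,u1,v0,v1=map(int,sys.argv[2:6]); zlo,zhi=float(sys.argv[6]),float(sys.argv[7])
wh=(u>=u0)&(u<u1)&(v>=v0)&(v<v1)&(H[...,1]<70)&(H[...,2]>130)&(B[...,2]>zlo)&(B[...,2]<zhi)
p=B[wh]; print("white",len(p),"min",np.percentile(p,1,axis=0).round(1),"max",np.percentile(p,99,axis=0).round(1),cv2.minAreaRect(p[:,:2].astype(np.float32))[2])
e=p[p[:,0]>np.percentile(p[:,0],97)-3]; print("hub edge",np.median(e,axis=0).round(1)); f=np.polyfit(e[:,1],e[:,0],1); print("yaw deg",np.degrees(np.arctan(f[0])).round(1))
bl=(u>=u0)&(u<u1)&(v>v0)&(v<v1+70)&(H[...,0]>108)&(H[...,0]<132)&(H[...,1]>110)&(B[...,2]>zlo)
q=B[bl]; print("blue",len(q),q.mean(0).round(1),q.min(0).round(1),q.max(0).round(1))
E
python3 held.py w3 262 380 160 225 60 170
```

```text
white 5339 min [ 10.4 -29.1 105.2] max [ 47.1  31.9 122.5] 0.5171512365341187
hub edge [ 46.3   0.7 118.2]
yaw deg -0.4
blue 4236 [ 12.1   1.1 169.9] [  3.8 -22.  150.2] [ 15.6  24.  176.6]
```

```bash
python3 -m crank '[[3.5,1.5,15,0],[3.5,1.5,35,0],[3.5,1.5,52,0],[3.5,1.5,60,0],[3.5,1.5,60,0],[3.5,1.5,60,0]]'; python3 -m crank '[[0,0,3,0],[0,0,6,0],[-1,0,8,0],[-1,0,8,0]]'
```

```text
time_s: 7.88
position: [583.9, 97.3, 131.8]
eef_rot: [0.665, 0.747, 0.0, 0.0]
ft_force: [-1.1, 0.5, -1.1]
finger_gap: 45.7
finger_force: 26.9
time_s: 8.38
position: [583.9, 96.3, 123.5]
eef_rot: [0.665, 0.747, 0.0, 0.0]
ft_force: [-0.6, 0.4, 3.4]
finger_gap: 45.6
finger_force: 27.3
```

```bash
python3 -m crank '[[-3,0,2,0],[-6,0,4,0],[-9,0,6.5,0],[-12,0,9.5,0],[-15,0,12.5,0],[-15,0,12.5,0]]'; python3 look.py w4; python3 held.py w4 240 400 130 260 20 100
```

```text
time_s: 9.12
position: [586.1, 80.7, 111.3]
eef_rot: [0.665, 0.747, 0.0, 0.001]
ft_force: [-0.9, -5.4, 8.9]
finger_gap: 45.0
finger_force: 29.6
[309.70691629   0.         321.59371607] [ -1.2  56.  207.7]
white 11184 min [ -2.  -37.4  32. ] max [54.  36.6 93.8] 89.85338592529297
hub edge [52.3 -6.  36. ]
yaw deg 0.1
blue 5282 [-0.5 -1.7 90.7] [-13.8 -24.7  71.1] [ 6.  34.3 99.1]
```

View pics/w4.png

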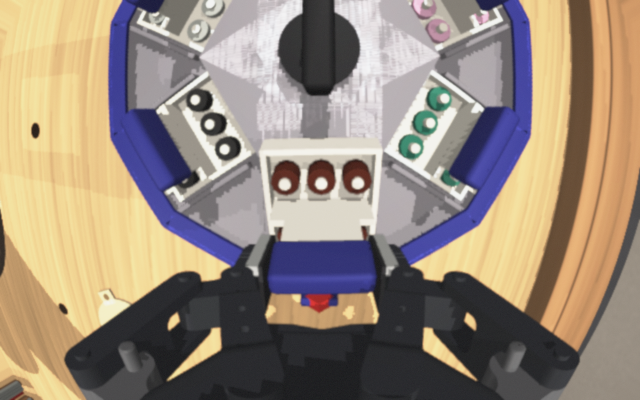

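The tray is still held, hub edge at row 140 over the hub and tilting towards the toe. I'll measure the tilt from the side-wall tops.

```bash
cat > tilt.py <<'E'
import sys; from rig import vision; from h import *
if len(sys.argv)>2 and sys.argv[2]=="new":
    c=vision.capture("wrist"); np.savez(sys.argv[1]+".npz",**c); cv2.imwrite(f"pics/{sys.argv[1]}.png",c["frame"][:,:,::-1])
c=dict(np.load(sys.argv[1]+".npz"))
C=np.array([572.7,184.4,46]); a=np.radians(96.7); W=cloud(c,True)-C
B=np.stack([W@[np.cos(a),np.sin(a),0]+100,W@[-np.sin(a),np.cos(a),0],W[...,2]],-1)
H=hsv(c)
# side walls' top rims: |y| about 28..32 over the hub half, highest points by x
for s in (1,-1):
    y=B[...,1]*s; m=(y>27)&(y<33)&(H[...,1]<70)&(H[...,2]>120)&(B[...,2]>14)
    p=B[m]; X=[];Z=[]
    for x in range(-5,50,5):
        q=p[(p[:,0]>=x)&(p[:,0]<x+5)]
        if len(q)>8: X.append(x+2.5); Z.append(np.percentile(q[:,2],90))
    print("side",s,list(zip(X,np.round(Z,1))), "slope deg",np.degrees(np.arctan(np.polyfit(X,Z,1)[0])).round(1) if len(X)>2 else None)
m=(abs(B[...,1])<20)&(H[...,0]>108)&(H[...,0]<132)&(H[...,1]>100)&(B[...,2]>55)&(B[...,0]>-60)&(B[...,0]<40)
p=B[m]; 
if len(p): print("bar x,z",p[p[:,2]>np.percentile(p[:,2],95)].mean(0).round(1), p.min(0).round(1),p.max(0).round(1))
m=(abs(B[...,1])<31)&(H[...,1]<70)&(H[...,2]>120)&(B[...,2]>3)&(B[...,0]>25)&(B[...,0]<70)&(B[...,2]!=0)
p=B[m]; p=p[(p[:,2]>37.5)|(p[:,0]<38)]
if len(p): t=p[p[:,0]>np.percentile(p[:,0],95)]; print("hub-end top x",np.percentile(p[:,0],98).round(1),"z",np.percentile(t[:,2],80).round(1))
E
python3 tilt.py w4; python3 -c "
from h import *
shift([572.7,184.4,200],6.7)"
```

```text
side 1 [(-2.5, np.float64(40.7)), (2.5, np.float64(41.6)), (7.5, np.float64(98.7)), (12.5, np.float64(45.1)), (17.5, np.float64(46.8)), (22.5, np.float64(47.8)), (27.5, np.float64(49.5)), (32.5, np.float64(51.5)), (37.5, np.float64(52.7)), (42.5, np.float64(54.1)), (47.5, np.float64(52.3))] slope deg -1.5
side -1 [(-2.5, np.float64(40.5)), (2.5, np.float64(104.7)), (7.5, np.float64(102.6)), (12.5, np.float64(45.6)), (17.5, np.float64(46.1)), (22.5, np.float64(47.9)), (27.5, np.float64(49.5)), (32.5, np.float64(50.8)), (37.5, np.float64(52.3)), (42.5, np.float64(53.9)), (47.5, np.float64(54.1))] slope deg -26.3
bar x,z [-3.2 -1.6 98.1] [-11.5 -20.   75.2] [ 6.  20.  99.1]
hub-end top x 49.9 z 40.9
pos [586.1  80.8 111.3] yhead 6.7 tilt [ 0.001 -0.    -1.   ] -> row [104.4  -1.1 -88.7] 0.0 F [-0.1 -4.   8.3] gap 45.7 29.5 t 9.175
```

Tilt is 16.6° and the tray holds it in the fingers. I'll continue to about 24°.

```bash
python3 -m crank '[[-2,0,2,0],[-4,0,4,0],[-5.5,0,6,0],[-7,0,8,0],[-7,0,8,0]]'; python3 tilt.py w5 new
```

```text
time_s: 9.8
position: [586.8, 73.9, 103.2]
eef_rot: [0.665, 0.747, 0.0, 0.0]
ft_force: [-0.0, -4.5, 7.3]
finger_gap: 45.7
finger_force: 30.1
side 1 [(-2.5, np.float64(90.5)), (2.5, np.float64(94.4)), (7.5, np.float64(38.6)), (12.5, np.float64(41.5)), (17.5, np.float64(43.9)), (22.5, np.float64(46.3)), (27.5, np.float64(48.6)), (32.5, np.float64(50.7)), (37.5, np.float64(53.4)), (42.5, np.float64(54.7)), (47.5, np.float64(47.3))] slope deg -29.2
side -1 [(-2.5, np.float64(96.4)), (2.5, np.float64(94.6)), (7.5, np.float64(47.6)), (12.5, np.float64(40.8)), (17.5, np.float64(43.6)), (22.5, np.float64(46.3)), (27.5, np.float64(48.4)), (32.5, np.float64(50.7)), (37.5, np.float64(53.4)), (42.5, np.float64(55.0)), (47.5, np.float64(49.1))] slope deg -32.7
bar x,z [-11.6  -1.8  90.7] [-19.8 -20.   68.9] [ 0.  20.  92.1]
hub-end top x 49.2 z 41.8
```

```bash
python3 -m crank '[[-4,0,0,0],[-8,0,1,0],[-11,0,3,0],[-13,0,5,0],[-13,0,5,0]]'; python3 tilt.py w6 new; python3 - <<'E'
from rig import vision
import cv2,numpy as np
b=vision.capture("side")["frame"]; a=cv2.imread("pics/w6.png")[:,:,::-1]
z=cv2.resize(b[135:225,240:350],(440,360),interpolation=cv2.INTER_CUBIC)
cv2.imwrite("pics/m6.png",np.hstack([z,cv2.resize(a[90:330,200:440],(360,360))])[:,:,::-1])
E
```

```text
time_s: 10.48
position: [589.3, 62.0, 99.2]
eef_rot: [0.665, 0.747, 0.001, 0.001]
ft_force: [-1.6, 6.9, 20.8]
finger_gap: 45.8
finger_force: 31.5
side 1 [(-2.5, np.float64(35.6)), (2.5, np.float64(38.3)), (7.5, np.float64(40.7)), (12.5, np.float64(43.6)), (17.5, np.float64(46.1)), (22.5, np.float64(48.3)), (27.5, np.float64(50.3)), (32.5, np.float64(50.2)), (37.5, np.float64(40.0)), (42.5, np.float64(36.9)), (47.5, np.float64(36.9))] slope deg 1.7
side -1 [(-2.5, np.float64(41.4)), (2.5, np.float64(38.0)), (7.5, np.float64(40.9)), (12.5, np.float64(43.4)), (17.5, np.float64(45.6)), (22.5, np.float64(47.7)), (27.5, np.float64(50.8)), (32.5, np.float64(51.3)), (37.5, np.float64(42.7)), (42.5, np.float64(36.8)), (47.5, np.float64(36.8))] slope deg -0.2
bar x,z [-23.6  -2.   86.9] [-31.2 -20.   59.8] [-11.7  20.   88.1]
hub-end top x 41.8 z 37.9
```

View pics/m6.png

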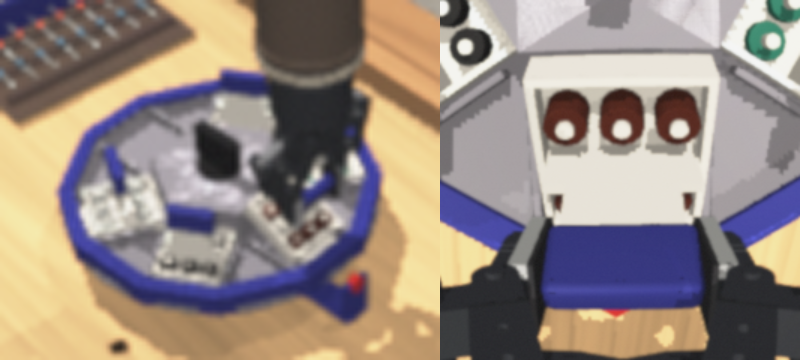

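The tray is at about 26°, toe on the deck at x≈-35, just inside the lip, with the hub end still above the hub top. I'll ease up a little and slide outward.

```bash
python3 -m crank '[[0,0,-1.5,0],[-3,0,-1.5,0],[-6,0,-1.5,0],[-9,0,-1.5,0],[-11,0,-1.5,0],[-11,0,-1.5,0]]'; python3 tilt.py w7 new
```

```text
time_s: 11.32
position: [589.7, 50.7, 99.9]
eef_rot: [0.665, 0.747, 0.001, 0.0]
ft_force: [-0.6, 4.9, 12.2]
finger_gap: 45.2
finger_force: 31.5
side 1 [(-2.5, np.float64(44.6)), (2.5, np.float64(47.3)), (7.5, np.float64(51.0)), (12.5, np.float64(53.4)), (17.5, np.float64(56.9)), (22.5, np.float64(58.9)), (27.5, np.float64(53.2)), (32.5, np.float64(46.7)), (37.5, np.float64(37.1)), (42.5, np.float64(36.8)), (47.5, np.float64(36.9))] slope deg -14.2
side -1 [(-2.5, np.float64(43.8)), (2.5, np.float64(47.5)), (7.5, np.float64(50.6)), (12.5, np.float64(53.4)), (17.5, np.float64(56.7)), (22.5, np.float64(58.9)), (27.5, np.float64(54.3)), (32.5, np.float64(47.8)), (42.5, np.float64(36.7)), (47.5, np.float64(36.6))] slope deg -11.1
bar x,z [-34.9  -1.3  88.2] [-42.2 -20.   67.3] [-21.3  20.   89.5]
hub-end top x 55.5 z 37.9
```

```bash
python3 -m crank '[[0,0,-1.5,0],[-2,0,-1.5,0],[-4,0,-1.5,0],[-5,0,-1.5,0],[-5,0,-1.5,0]]'; python3 tilt.py w8 new
```

```text
time_s: 12.0
position: [589.6, 45.5, 100.7]
eef_rot: [0.665, 0.747, -0.0, -0.0]
ft_force: [0.1, -0.2, -1.4]
finger_gap: 45.4
finger_force: 30.1
side 1 [(-2.5, np.float64(48.2)), (2.5, np.float64(51.4)), (7.5, np.float64(54.4)), (12.5, np.float64(57.6)), (17.5, np.float64(58.8)), (22.5, np.float64(53.9)), (27.5, np.float64(47.3)), (37.5, np.float64(36.6)), (42.5, np.float64(36.8)), (47.5, np.float64(36.5))] slope deg -20.8
side -1 [(-2.5, np.float64(48.2)), (2.5, np.float64(51.2)), (7.5, np.float64(54.0)), (12.5, np.float64(57.3)), (17.5, np.float64(59.1)), (22.5, np.float64(54.1)), (27.5, np.float64(47.4)), (37.5, np.float64(36.4)), (42.5, np.float64(37.0)), (47.5, np.float64(36.8))] slope deg -20.5
bar x,z [-39.9  -1.4  89.1] [-47.1 -20.   67.9] [-26.7  20.   90.3]
hub-end top x 66.1 z 37.9
```

The tray is free of contact at about 31°, its toe near x=-47, some 9 mm under the lip. I'll swing it down along the arc with the grip at 20 N and a downward bias.

```bash
python3 -m crank '[[0,0,2,0],[2,0,4,0],[4,0,5,0],[7,0,6,0],[10,0,7.5,0],[10,0,7.5,0]]' - 20; python3 tilt.py w9 new
```

```text
time_s: 12.8
position: [590.2, 56.1, 95.1]
eef_rot: [0.664, 0.747, 0.001, 0.001]
ft_force: [-1.3, 4.4, 23.7]
finger_gap: 45.9
finger_force: 35.2
side 1 [(-2.5, np.float64(37.3)), (2.5, np.float64(39.4)), (7.5, np.float64(41.7)), (12.5, np.float64(43.8)), (17.5, np.float64(45.6)), (22.5, np.float64(48.3)), (27.5, np.float64(46.2)), (37.5, np.float64(36.7)), (42.5, np.float64(36.6)), (47.5, np.float64(36.7))] slope deg -3.7
side -1 [(-2.5, np.float64(36.5)), (2.5, np.float64(39.5)), (7.5, np.float64(41.6)), (12.5, np.float64(43.7)), (17.5, np.float64(45.4)), (22.5, np.float64(48.4)), (27.5, np.float64(47.6)), (32.5, np.float64(37.4)), (42.5, np.float64(36.8)), (47.5, np.float64(36.6))] slope deg -2.4
bar x,z [-27.9  -1.8  86.1] [-35.4 -20.   59.2] [-16.7  20.   87.1]
hub-end top x 55.1 z 37.8
```

```bash
python3 -m crank '[[3,0,0.5,0],[6,0,1.5,0],[9,0,2.5,0],[12,0,4,0],[15,0,5.5,0],[17,0,6.5,0],[17,0,6.5,0]]'; python3 tilt.py w10 new
```

```text
time_s: 13.72
position: [587.0, 72.6, 87.3]
eef_rot: [0.664, 0.747, 0.0, 0.0]
ft_force: [0.5, 1.1, 6.6]
finger_gap: 45.6
finger_force: 34.8
side 1 [(-2.5, np.float64(74.4)), (2.5, np.float64(25.1)), (7.5, np.float64(25.9)), (12.5, np.float64(26.6)), (17.5, np.float64(28.0)), (22.5, np.float64(28.3)), (27.5, np.float64(29.3)), (32.5, np.float64(30.1)), (37.5, np.float64(36.0)), (42.5, np.float64(36.6)), (47.5, np.float64(36.7))] slope deg -10.7
side -1 [(-2.5, np.float64(79.4)), (2.5, np.float64(24.8)), (7.5, np.float64(25.6)), (12.5, np.float64(26.9)), (17.5, np.float64(27.7)), (22.5, np.float64(28.3)), (27.5, np.float64(29.1)), (32.5, np.float64(30.3)), (37.5, np.float64(35.3)), (42.5, np.float64(36.7)), (47.5, np.float64(36.8))] slope deg -13.2
bar x,z [-9.6 -1.7 79.7] [-17.8 -20.   56.6] [-1.9 20.  80.7]
hub-end top x 37.3 z 37.6
```

The tilt is now about 10° with the toe at -47 and the hub end just inside the hub wall. Time for the last stretch.

```bash
python3 -m crank '[[2.5,0,2,0],[5,0,4,0],[7.5,0,6,0],[9.5,0,8,0],[10.5,0,9,0],[10.5,0,9,0]]'; python3 tilt.py w11 new
```

```text
time_s: 14.52
position: [586.6, 82.7, 79.4]
eef_rot: [0.664, 0.748, 0.001, 0.001]
ft_force: [-2.7, -4.8, 24.0]
finger_gap: 45.7
finger_force: 37.3
side 1 [(2.5, np.float64(16.8)), (7.5, np.float64(46.4)), (12.5, np.float64(16.5)), (17.5, np.float64(16.6)), (22.5, np.float64(16.4)), (27.5, np.float64(16.6)), (32.5, np.float64(17.1)), (37.5, np.float64(36.1)), (42.5, np.float64(36.7)), (47.5, np.float64(36.7))] slope deg 14.4
side -1 [(2.5, np.float64(22.8)), (7.5, np.float64(72.5)), (12.5, np.float64(16.6)), (17.5, np.float64(16.8)), (22.5, np.float64(16.8)), (27.5, np.float64(16.7)), (32.5, np.float64(16.6)), (37.5, np.float64(26.0)), (42.5, np.float64(36.7)), (47.5, np.float64(36.8))] slope deg -5.4
bar x,z [ 1.3 -1.7 72.7] [-12.5 -20.   55. ] [ 7.4 20.  73.5]
hub-end top x 46.0 z 37.7
```

The tray is flat, wall tops at 16.6 mm throughout. I'll release it part way open, rise, and check.

```bash
python3 -m crank '[[0,0,-1,0],[0,0,-1,0],[0,0,-1,0],[0,0,-1,0]]' 0.25; python3 -m crank '[[0,0,-20,0],[0,0,-50,0],[0,0,-90,0],[0,0,-110,0],[0,0,-110,0]]'; python3 tilt.py w12 new;  python3 -c "
from h import *
shift([572.7,184.4,190],6.7)"
```

```text
time_s: 15.08
position: [585.2, 82.9, 78.6]
eef_rot: [0.665, 0.747, -0.0, -0.0]
ft_force: [-0.0, 0.6, -0.8]
finger_gap: 64.5
finger_force: 0.0
time_s: 15.7
position: [586.2, 82.9, 190.2]
eef_rot: [0.665, 0.747, 0.001, 0.001]
ft_force: [-0.0, 0.3, -0.4]
finger_gap: 63.8
finger_force: 0.0
side 1 [(7.5, np.float64(187.8)), (12.5, np.float64(16.7)), (17.5, np.float64(17.1)), (22.5, np.float64(16.9)), (27.5, np.float64(16.7)), (37.5, np.float64(36.4)), (42.5, np.float64(37.0)), (47.5, np.float64(36.9))] slope deg -58.2
side -1 [(-2.5, np.float64(25.4)), (2.5, np.float64(26.2)), (7.5, np.float64(17.1)), (12.5, np.float64(16.5)), (17.5, np.float64(16.9)), (22.5, np.float64(16.5)), (27.5, np.float64(16.7)), (32.5, np.float64(16.9)), (37.5, np.float64(16.9)), (42.5, np.float64(36.6)), (47.5, np.float64(36.6))] slope deg 10.1
bar x,z [ 1.1 -1.9 73. ] [ -4.6 -20.   55. ] [ 7.3 19.2 73.9]
hub-end top x 55.8 z 37.9
pos [585.5  82.8 189. ] yhead 6.7 tilt [ 0.001  0.    -1.   ] -> row [102.4  -0.8  -1. ] 0.0 F [ 0.3  0.3 -0.4] gap 63.9 0.0 t 15.75
```

View pics/w12.png

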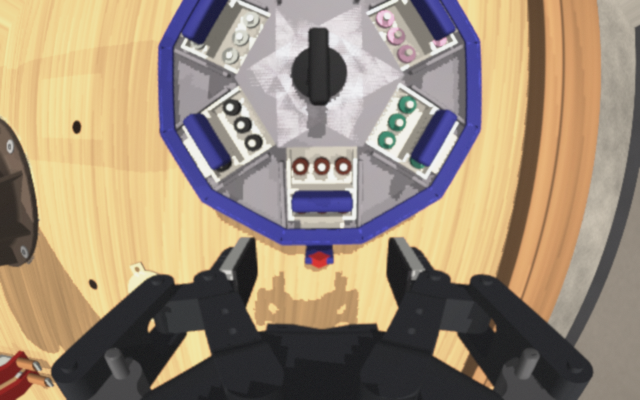

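The drum tray is seated flat at the pointer, bar at (322,202), with the neighbouring trays in place. Next is the T-bar.

```bash
python3 -m crank '[[50,0,0,0],[102,-1,0,0],[102,-1,0,0],[102,-1,30,0],[102,-1,60,0],[102,-1,85,0],[102,-1,96,0],[102,-1,96,0]]'; python3 -m crank '[[0,0,0,0],[0,0,0,0],[0,0,0,0],[0,0,0,0],[0,0,0,0],[0,0,0,0]]' 1 50
```

```text
time_s: 16.75
position: [571.9, 183.5, 91.9]
eef_rot: [0.665, 0.747, -0.001, -0.0]
ft_force: [-0.1, 1.2, 0.2]
finger_gap: 64.1
finger_force: 0.0
time_s: 17.5
position: [572.4, 184.1, 93.6]
eef_rot: [0.665, 0.747, 0.0, 0.0]
ft_force: [-2.5, -0.9, 8.2]
finger_gap: 13.4
finger_force: 50.1
```

Gripped at a gap of 13.4 mm. I'll turn it clockwise slowly, using positive spin since tool z points down.

```bash
python3 -m crank '[[0,0,0,0.08],[0,0,0,0.17],[0,0,0,0.26],[0,0,0,0.35],[0,0,0,0.44],[0,0,0,0.53],[0,0,0,0.62],[0,0,0,0.71],[0,0,0,0.8],[0,0,0,0.89],[0,0,0,0.97],[0,0,0,1.047]]'; python3 -m crank '[[0,0,0,0],[0,0,0,0],[0,0,0,0]]'; python3 -m crank '[[0,0,0,0],[0,0,0,0],[0,0,0,0],[0,0,0,0]]' 0.25; python3 -m crank '[[0,0,-20,0],[0,0,-50,0],[0,0,-90,0],[0,0,-140,0],[0,0,-200,0],[-40,0,-220,0],[-40,0,-220,0]]'; python3 look.py w13
```

```text
time_s: 19.0
position: [572.9, 183.9, 93.6]
eef_rot: [0.949, 0.314, 0.001, 0.0]
ft_force: [0.7, -2.7, 5.6]
finger_gap: 13.1
finger_force: 49.8
time_s: 19.38
position: [572.9, 183.9, 93.6]
eef_rot: [0.949, 0.315, 0.001, 0.0]
ft_force: [-0.2, -3.0, 5.9]
finger_gap: 13.3
finger_force: 49.7
time_s: 19.88
position: [572.3, 184.0, 92.8]
eef_rot: [0.949, 0.315, -0.0, -0.0]
ft_force: [0.5, 0.2, -0.7]
finger_gap: 64.2
finger_force: 0.0
time_s: 20.75
position: [539.5, 159.3, 314.9]
eef_rot: [0.949, 0.315, 0.001, 0.0]
ft_force: [-0.1, -0.1, -1.0]
finger_gap: 64.3
finger_force: 0.0
[309.70691629   0.         321.59371607] [-329.1    1.3  411.2]
```

View pics/w13.png

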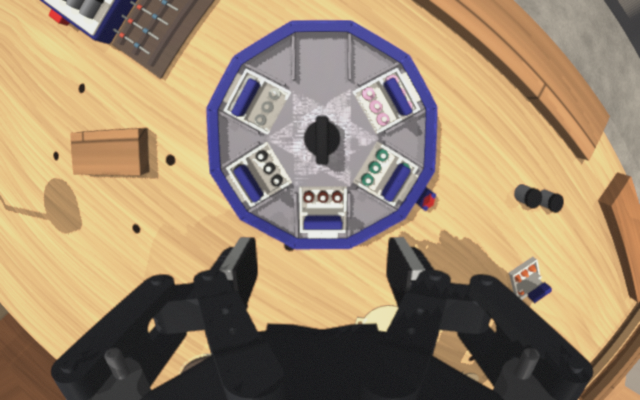

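The green felts (378,172) are now at the red pointer (428,200), with the drum tray next to them and nothing else moved. A quick height check, then I'll hand it in.

```bash
python3 - <<'E'
from h import *; from rig import job,arm
c=dict(np.load("w13.npz")); W=cloud(c,True); C=np.array([572.7,184.4]); ok=True
d=W[...,:2]-C; r=np.hypot(d[...,0],d[...,1]); an=np.degrees(np.arctan2(d[...,1],d[...,0]))
for n,a in dict(felt=-83.3,drum=-143.3,disc=156.7,brush=96.7,wheel=-23.3).items():
    m=(abs((an-a+180)%360-180)<20)&(r>85)&(r<115)&(W[...,2]>112)&(W[...,2]<130); p=W[m].mean(0); q=p[:2]-C
    da=np.degrees(np.arctan2(q[1],q[0]))-a; print(n,m.sum(),p.round(1),np.hypot(*q).round(1),da.round(1)); ok&=bool(abs(p[2]-117)<2 and abs(da)<3 and m.sum()>200)
print(ok)
if ok: print(job.sign_off())
E
```

```text
felt 409 [585.5  86.2 117.1] 99.1 0.7
drum 413 [495.6 124.8 116.7] 97.5 1.0
disc 406 [482.3 222.8 117.2] 98.2 0.3
brush 436 [561.5 282.5 117.2] 98.7 -0.2
wheel 428 [664.4 145.7 117.2] 99.5 0.4
True
the job is handed in; nothing more can be done
None
```

The drum tray is seated flat in its bay with its toe under the lip, the carousel is one click clockwise with the green felts at the pointer, all five trays measured seated, and the job was handed in at about 21 s with the gripper clear.

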